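Empty the dose caddy into the cool box and hang it up

ROBOT

A 6-joint arm with a two-finger parallel gripper is mounted at the origin on the work surface. World frame = base frame: x ahead of the robot, y to its left, z up, the work surface at z = 0. Lengths are in m, angles in rad, forces in N, time in s.
With the tool pointing down it reaches from about 0.35 to 0.975 m from the base axis. Payload 4.9 kg.
Tool frame: the origin (TCP) lies midway between the tips of the shut fingers; the grasp point (between the pads) lies 19 mm behind it (ctrl.hold_point_z is the distance from the TCP to the grasp point, in m); z points along the fingers, y is the line along which they close (so a half turn about z gives the same grasp; the last joint's range is limited). The gripper opens to 85 mm and grips with 20 to 120 N. Pads are 22 mm wide; open, the fingers measure 114 mm over their backs; the gripper's body (76 mm by 85 mm) begins 54 mm behind the grasp point. The pads swing forward as they close: fully open they stand 13 mm farther back than shut.
Start: joints at [1.035, 0.053, 1.613, -0, 1.476, -0.119], TCP at [0.253, 0.571, 0.231] pointing down, gripper open.
Joint ranges: [-3.01, 3.01], [-1.01, 2.22], [0.06, 2.58], [-1.02, 4.17], [0.09, 2.62], [-3.14, 3.14]. Speed limits (rad/s): [2.57, 2.57, 3.14, 3.14, 3.14, 3.14].

INTERFACE

Orientations are given as a rotation vector (axis times angle).
In Python, from station import status, viewer, finish_job, ctrl gives the robot as it stands.
- The arm moves only by the shell command python3 -m jog 'ROWS' [FORCE]. ROWS is JSON, a list of rows, each a list of 7 numbers: the turn, a rotation vector about the tool's x, y, z each as a share of 5 degrees, from -1 to 1, then the shift along the tool's x, y, z each as a share of 30 mm, from -1 to 1, then the opening, from -1 (shut) to 1 (fully open). A call has 1 to 5 rows; each row shifts and turns the commanded pose from where the row before left it, along the tool's axes as they then stand; what a row does not reach is not made up. A row lasts 1/8 s, in which the tool goes at most 62.5 mm and 10.7 degrees, less where a joint would pass 70% of its speed; a pose out of reach is approached as far as the arm can. A call with a number of a shift or a turn outside -1 to 1 is refused whole. A call with a gripper value outside its range is refused whole. The fingers move at their own pace and stop on an object; FORCE is the grip in N (left out, the last holds). Time passes only in rows, so rows that do not move let the fingers close. It gives the time, the measured TCP pose, the force, the opening and the grip force at its end, in the units of the state.
- status.get_obs(): the state, without advancing time (a new reading comes with each control period).
- viewer.get_image(name): name is "scene" or "top" or "wrist"; returns a dict with "img" (480x640x3 uint8, red, green, blue), "fovy" (degrees; the focal length in pixels is half the picture's height over the tangent of half this angle, whatever the lens; pixels are square), "cx", "cy" (the principal point, pixels), "rvec" (rotation vector, rad) and "tvec" (3), from world to camera coordinates, as OpenCV has them. Camera axes: x right, y down, z forward; pixel columns grow to the right and rows downward; lengths in m; the calibration is good to about 2 mm. A picture is of the moment at which its call begins. There is no depth.
- finish_job(): hands the job in; it is judged then, once.
The state is a dict: "t": time; "q": joint angles; "dq": joint speeds; "effort": joint torques, N m; "tool_pos": TCP position; "tool_rot": TCP orientation; "contact_force": force on the tool from outside, world axes, zero at the start; "wrist_torque": the same for the moment, N m; "opening": finger opening in m; "grip_force": force on a finger pad.
Only numpy, scipy, OpenCV 4.12 (cv2) and the standard library are available. Lean on these libraries where they do the work, as an engineer would, in place of code of your own. Each camera call takes 0.05 s, during which the arm holds its last target. There are 200 camera calls.

TASK

Pick up the metal caddy by its handle, tip all three bottles out of it into the open cool box, then hang the empty caddy by its handle on the two-pronged hook of the stand and let it hang there at rest. Leave the other things on the table where they are.

Things in the scene. Friction and masses are not known exactly. Their poses are not given: they have to be found in the camera images.
- caddy: Open steel caddy with a fixed handle, 147 mm long (x), 104 wide (y), 0.3 kg. Origin: its underside, straight below the handle; z up. Back wall at x = +52, 52 mm high; sides 50 mm high, so 64 mm are open under the handle. The -x end has no wall but a ramp rising 25 degrees to a lip at x = -93, 25 mm high: the bottles roll out over it when this end is tipped down 45 to 50 degrees.
- caddy_bar (a point): Centre of the caddy's rigid handle bar, 125 mm above its underside: a flat straight bar along the caddy's y, 12 mm thick (x), 18 mm high (z), 96 mm clear between the straps at its ends. Same axes as the caddy.
- dose0: White bottle lying across the caddy, 90 mm long, 30 mm diameter (cap 22 mm), 50 g. Origin at its middle, its axis (cap end) is +y.
- dose1: Second bottle, the same.
- dose2: Third bottle, the same.
- coolbox: Open blue cool box without its lid, fixed, 280 x 220 mm (x, y) and 150 mm high, walls and floor 22 mm thick. Origin: middle of its underside. Left or right of the caddy.
- coolbox_mouth (a point): Middle of the cool box's open mouth at rim height; the opening is 236 x 176 mm (x, y), 128 mm deep.
- stand: Steel hook stand, fixed, on the other side from the cool box. Origin: middle of the foot's underside. Foot 190 x 170 mm, 12 mm thick; an upright at x = +70 mm carries two parallel level prongs pointing to -x. Nothing rises above the prongs but their tips and the cross piece (4 mm).
- hook_seat (a point): Where the handle bar should rest: midway between the prongs at the height of their upper side (190 mm above the table), 82 mm in front (-x) of the upright. Prongs 8 mm thick, at y = +30 and -30; their upturned tips stand 35 mm to -x of this point and rise 24 mm above it. The bar lies across them, along the stand's y, between tips and upright.
- spray: Bystander: white bottle, 52 mm diameter, 120 mm high. Origin under its centre.
- jar: Bystander: amber jar, 56 mm diameter, 75 mm high. Origin under its centre.
- mug: Bystander: white mug, 76 mm diameter (plus its handle), 85 mm high. Origin under its centre.
- tape: Bystander: roll of tape lying flat, 90 mm diameter, 45 mm high. Origin under its centre.
- icepack: Bystander: grey ice pack 90 x 130 x 28 mm. Origin under its centre.
Mind the look-alikes: they are no part of the job. Leave any black, pink or red look-alike of the dose0 alone.

How it is judged:
On the way, in this order (a step that is already met when the one before it is completed fails the run):
1. the caddy, held over the cool box, is being tipped (more than 17 degrees) (angle between caddy's own z axis and vertical above 0.3 rad and horizontal distance between caddy_bar and coolbox_mouth below 0.25 m and height (world z) of caddy above 0.1 m), for 0.05 s.
2. all three bottles are in the cool box (x of dose0 in the frame of coolbox_mouth between -0.125 and 0.125 m and y of dose0 in the frame of coolbox_mouth between -0.095 and 0.095 m and z of each of dose0, dose1, dose2 in the frame of coolbox_mouth below -0.02 m and x of dose1 in the frame of coolbox_mouth between -0.125 and 0.125 m and y of dose1 in the frame of coolbox_mouth between -0.095 and 0.095 m and x of dose2 in the frame of coolbox_mouth between -0.125 and 0.125 m and y of dose2 in the frame of coolbox_mouth between -0.095 and 0.095 m), for 0.2 s.
At the end, for the whole second after the job is handed in: All three bottles lie inside the cool box (middles at least 20 mm below its rim), and the caddy hangs by its handle bar on both prongs: bar centre within 45 mm of the seat point along the prongs, 25 mm across and 0 to 18 mm above it, upright within 14 degrees, at rest (all of step 2 and x of caddy_bar in the frame of hook_seat between -0.045 and 0.045 m and y of caddy_bar in the frame of hook_seat between -0.025 and 0.025 m and z of caddy_bar in the frame of hook_seat between 0 and 0.018 m and angle between caddy's own z axis and vertical below 0.25 rad and linear speed of caddy below 0.03 m/s and contact force between caddy and stand above 0.8 N); the robot touches nothing.
It fails at once if a bystander is moved more than 40 mm (distance of any of spray, jar, mug, tape, icepack from where it was at the start of the episode above 0.04 m).
It also fails if it takes over 61 s, if anything falls off the work surface, if the arm or the gripper's body presses on something with over 40 N, if the wrist force passes 120 N, or if a joint passes its speed limit or range.

## Working session

There is one attempt and no reset: what is moved stays moved. The work goes in short steps, Python scripts to look and compute and a shell command to move; the robot and the scene stay as the last step left them, time stands still between calls to the robot, and variables do not carry over. Pictures are saved under pics/ and viewed, at most 14 in all, crops included, and the job is handed in when it is done.

```bash
mkdir -p pics; ls; python3 - <<'E'
from station import status, viewer, ctrl
import cv2, numpy as np
print(status.get_obs(), ctrl.hold_point_z)
for n in ["scene","top"]:
    d=viewer.get_image(n); cv2.imwrite(f"pics/{n}0.png",d["img"][:,:,::-1])
    R=cv2.Rodrigues(np.array(d["rvec"]))[0]
    print(n,d["fovy"],d["cx"],d["cy"],(-R.T@np.array(d["tvec"])).round(3),R.round(3).tolist())
E
```

```text
pics
{'t': 0.0, 'q': array([ 1.03501965e+00,  5.33639604e-02,  1.61429381e+00, -8.05496189e-07,
        1.47598075e+00, -1.18951375e-01]), 'dq': array([ 0.0002789 , -0.00153848,  0.0006945 , -0.00181513,  0.00032818,
       -0.00119267]), 'effort': array([ 1.17806318e-03, -3.93681693e+01, -3.70181715e+01,  2.27223637e-05,
        6.91837791e-03,  3.28148303e-06]), 'tool_pos': array([0.25269171, 0.57096423, 0.23005872]), 'tool_rot': array([-6.49881639e-01, -3.07296613e+00,  3.04274236e-03]), 'contact_force': array([-0.79422835,  0.51102628, -0.39036263]), 'wrist_torque': array([0.01936023, 0.00561677, 0.00091298]), 'grip_force': 0.0, 'opening': 0.08515787621706171} 0.0187
scene 52.613625531437194 312.07829892077723 233.19510670703522 [ 1.103 -0.182  0.802] [[0.299, 0.954, 0.01], [0.685, -0.207, -0.698], [-0.664, 0.216, -0.716]]
top 49.921159879445796 325.5896442895166 237.88511976258124 [ 4.080e-01 -1.000e-03  1.233e+00] [[0.025, -1.0, 0.006], [-0.996, -0.026, -0.085], [0.085, -0.004, -0.996]]
```

View pics/top0.png

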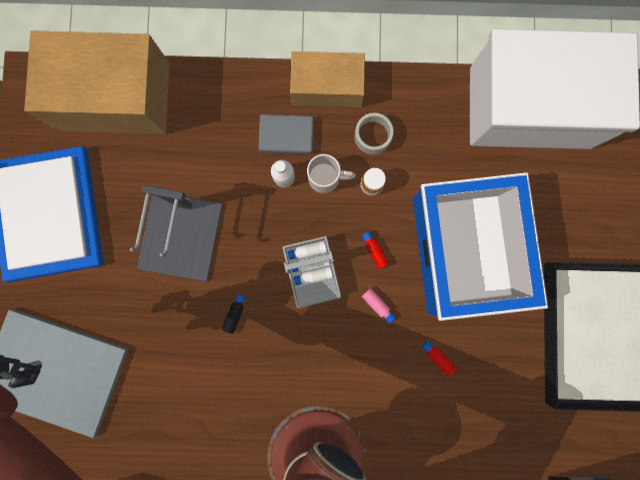

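View pics/scene0.png

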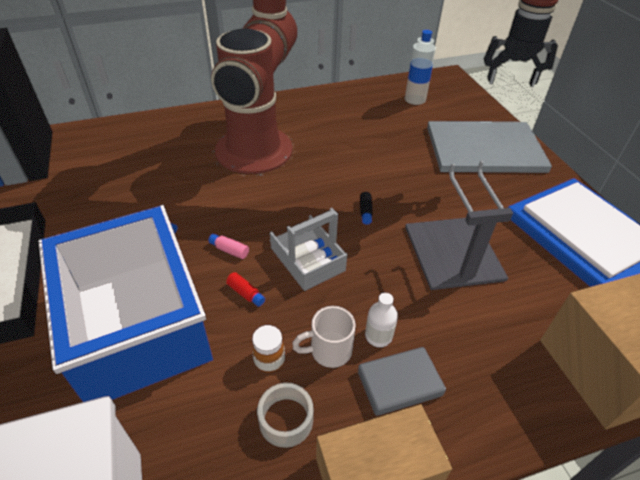

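Top view: the caddy is at about (312,272) and its handle bar at (308,262). The hook stand is at (180,235) and the cool box mouth at (485,247). I'll zoom in for accurate corners.

```bash
python3 - <<'E'
import cv2, numpy as np
t=cv2.imread("pics/top0.png"); s=cv2.imread("pics/scene0.png")
def c(im,x,y,w,h,k,step=10):
    o=cv2.resize(im[y:y+h,x:x+w],None,fx=k,fy=k,interpolation=cv2.INTER_CUBIC)
    for u in range(-(-x//step)*step,x+w,step): cv2.line(o,((u-x)*k,0),((u-x)*k,4),(0,255,255),1); (u%20==0) and cv2.putText(o,str(u),((u-x)*k+2,12),0,.35,(0,255,255),1)
    for v in range(-(-y//step)*step,y+h,step): cv2.line(o,(0,(v-y)*k),(4,(v-y)*k),(0,255,255),1); (v%20==0) and cv2.putText(o,str(v),(5,(v-y)*k+4),0,.35,(0,255,255),1)
    return o
top=np.hstack([c(t,275,230,80,60+20,5)[:400,:400],c(s,265,205,100,100,4)[:400,:400]])
cv2.imwrite("pics/a.png",top)
cv2.imwrite("pics/b.png",np.hstack([c(t,125,180,100,110,4),c(s,400,160,100,110,4)]))
E
```

```text
(no output)
```

View pics/a.png

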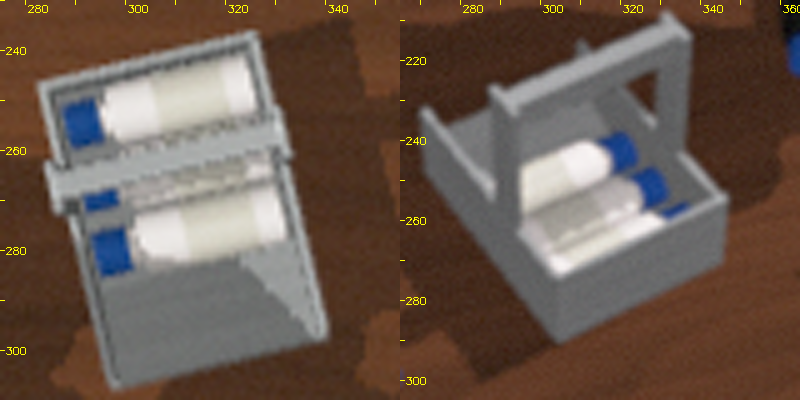

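View pics/b.png

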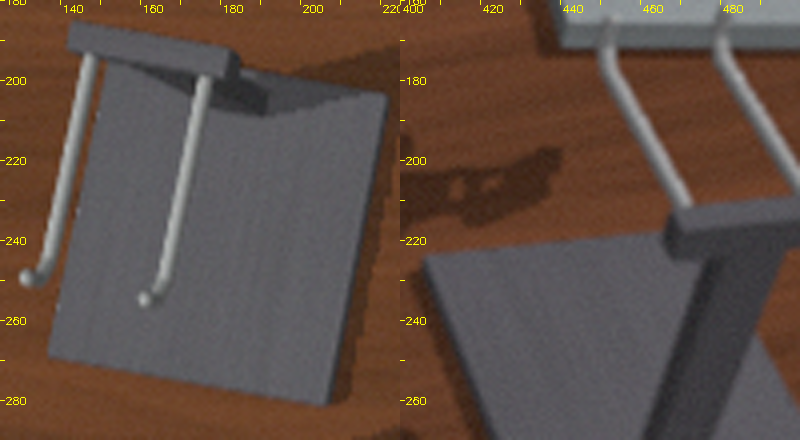

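```bash
cat > h.py <<'E'
from station import status, viewer, ctrl
import cv2, numpy as np, json, sys
from scipy.spatial.transform import Rotation as Ro
from scipy.optimize import least_squares
def cam(n):
    d=viewer.get_image(n); f=240/np.tan(np.radians(d["fovy"])/2)
    return d["img"],(np.array(d["rvec"],float),np.array(d["tvec"],float),np.array([[f,0,d["cx"]],[0,f,d["cy"]],[0,0,1]]))
def proj(c,P): return cv2.projectPoints(np.array(P,float),*c,None)[0][:,0]
def place(p,L): 
    c,s=np.cos(p[2]),np.sin(p[2]); L=np.array(L,float)
    return np.c_[p[0]+c*L[:,0]-s*L[:,1],p[1]+s*L[:,0]+c*L[:,1],L[:,2]]
def fit(obs,p0):  # obs: list of (cam, local pts, pixels)
    r=least_squares(lambda p:np.concatenate([(proj(c,place(p,L))-u).ravel() for c,L,u in obs]),p0)
    return r.x,r.fun.reshape(-1,2)
def to(P,yaw,tilt=0):
    """tool move that puts the grasp point at P, caddy yaw/tilt (deg, -x end down)"""
    o=status.get_obs(); R=Ro.from_rotvec(o["tool_rot"]); g=np.array(o["tool_pos"])-R.apply([0,0,ctrl.hold_point_z])
    C=Ro.from_euler("z",yaw)*Ro.from_euler("y",-np.radians(tilt))
    best=None
    for s in (1,-1):
        T=C*Ro.from_matrix(np.array([[0,s,0],[s,0,0],[0,0,-1]]).T)
        d=(R.inv()*T).as_rotvec()
        if best is None or np.linalg.norm(d)<np.linalg.norm(best): best=d
    Rn=R*Ro.from_rotvec(best); e=np.array(P)-g
    print("t",round(o["t"],2),"grasp",g.round(4),"q",np.round(o["q"],2),"F",np.round(o["contact_force"],1),"open",round(o["opening"],4),"grip",round(o["grip_force"],1))
    print("turn/5deg",(np.degrees(best)/5).round(2),"shift/30mm now-axes",R.inv().apply(e).round(4)/.03,"after-turn axes",(Rn.inv().apply(e)/.03).round(2),"world mm",(e*1e3).round(1))
E
python3 - <<'E'
from h import *
_,T=cam("top"); _,S=cam("scene")
cad=[(T,[(.054,.052,.052),(.054,-.052,.052),(-.093,.052,.025),(-.093,-.052,.025)],[(283,246.6),(326.4,236.6),(297.6,307.4),(340.4,297.6)]),
 (T,[(0,0,.134)],[(308.6,262.2)]),
 (S,[(.054,-.052,.052),(.054,.052,.052),(.054,-.052,0)],[(303.25,273.75),(346.25,255),(305,290.75)])]
st=[(T,[(-.047,.03,.214),(-.047,-.03,.214),(.095,-.085,.012),(-.095,-.085,.012),(-.095,.085,.012)],[(132,249.5),(161.75,254.75),(222.5,204.25),(207,281.25),(137.5,268.75)]),
 ]
bx=[(T,[(.14,.11,.15),(.14,-.11,.15),(-.14,-.11,.15),(-.14,.11,.15)],[(422,186),(528,174),(547,307),(440,319)])]
out={}
for n,o,p0 in [("caddy",cad,[.38,.03,.2]),("stand",st,[.45,.3,-.2]),("box",bx,[.45,-.33,.1])]:
    p,r=fit(o,p0); out[n]=list(p); print(n,p.round(4),np.degrees(p[2]).round(1)); print(r.round(1).tolist())
out["seat"]=list(place(out["stand"],[(-.012,0,.19)])[0]); print(out["seat"])
json.dump(out,open("pose.json","w"))
# direct check of bar and lip etc
to([out["caddy"][0],out["caddy"][1],.125],out["caddy"][2])
E
```

```text
caddy [0.4479 0.0296 0.2582] 14.8
[[-0.9, -0.4], [-0.2, -0.8], [-0.4, 1.0], [0.3, 0.4], [-0.0, 0.3], [0.3, 1.2], [0.1, -0.5], [-1.4, 0.2]]
stand [ 0.5057  0.34   -0.1502] -8.6
[[0.1, -1.0], [0.2, -0.9], [0.3, -0.3], [0.3, 1.3], [-0.9, 1.2]]
box [ 0.492  -0.3402  0.1376] 7.9
[[2.1, 0.4], [-1.9, 1.1], [-1.5, -0.6], [1.3, -0.7]]
[np.float64(0.49378562714570073), np.float64(0.3418133797486397), np.float64(0.19)]
t 0.2 grasp [0.2528 0.5711 0.2492] q [ 1.03  0.05  1.61 -0.    1.48 -0.12] F [ 0.2 -0.1 -0.2] open 0.0855 grip 0.0
turn/5deg [-1.000e-02  1.000e-02  1.027e+01] shift/30mm now-axes [-13.25333333 -13.86666667   4.15666667] after-turn axes [-19.11   1.68   4.14] world mm [ 195.1 -541.5 -124.2]
```

```bash
python3 -m jog '[[0,0,1,0,0,-1,1],[0,0,1,0,0,-1,1],[0,0,1,0,0,-1,1],[0,0,1,0,0,0,1],[0,0,1,0,0,0,1]]' 100 >/dev/null
python3 -m jog '[[0,0,1,0,0,0,1],[0,0,1,0,0,0,1],[0,0,1,0,0,0,1],[0,0,1,0,0,0,1],[0,0,1,0,0,0,1]]' >/dev/null
python3 -m jog '[[0,0,0.27,-1,0.1,0,1],[0,0,0,-1,0.1,0,1],[0,0,0,-1,0.1,0,1],[0,0,0,-1,0.1,0,1],[0,0,0,-1,0.1,0,1]]' >/dev/null
python3 -m jog '[[0,0,0,-1,0.1,0,1],[0,0,0,-1,0.1,0,1],[0,0,0,-1,0.1,0,1],[0,0,0,-1,0.1,0,1],[0,0,0,-1,0.1,0,1]]' >/dev/null
python3 -m jog '[[0,0,0,-1,0.1,0,1],[0,0,0,-1,0.1,0,1],[0,0,0,-1,0.1,0,1],[0,0,0,-1,0.1,0,1],[0,0,0,-1,0.1,0,1]]' >/dev/null
python3 -m jog '[[0,0,0,-1,0.1,0,1],[0,0,0,-1,0.1,0,1],[0,0,0,-1,0.1,0,1],[0,0,0,0,0,0,1],[0,0,0,0,0,0,1]]'
python3 - <<'E'
from h import *
p=json.load(open("pose.json"))["caddy"]; to([p[0],p[1],.125],p[2])
im,c=cam("wrist"); cv2.imwrite("pics/w1.png",im[:,:,::-1])
pts=place(p,[(0,y,.134) for y in (-.048,0,.048)]); print(proj(c,pts).round(1))
E
```

```text
t: 3.95
tool_pos: [0.4433, 0.0637, 0.3212]
tool_rot: [-1.917, -2.488, -0.0]
contact_force: [0.0, 0.7, -0.0]
opening: 0.0853
grip_force: 0.0
t 3.95 grasp [0.4433 0.0637 0.3399] q [-0.02 -0.42  1.88  0.    1.68 -0.28] F [ 0.   0.7 -0. ] open 0.0853 grip 0.0
turn/5deg [-0.   -0.01 -0.  ] shift/30mm now-axes [-1.14333333 -0.14        7.16333333] after-turn axes [-1.14 -0.14  7.16] world mm [   4.6  -34.1 -214.9]
[[312.9 296.1]
 [312.7 251.5]
 [312.4 203.2]]
```

View pics/w1.png

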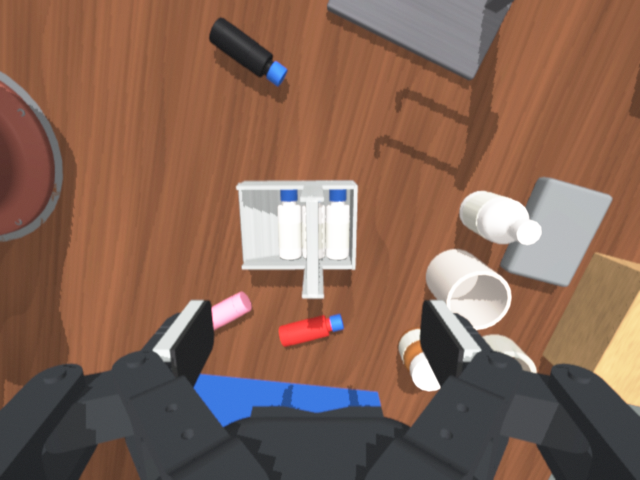

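The wrist view shows the bar upright in column 313, between rows 190 and 297, as predicted. Next I align, descend and grip.

```bash
python3 -m jog '[[0,0,0,-0.6,-0.07,0.5,1],[0,0,0,-0.54,-0.07,0.5,1],[0,0,0,0,0,1,1],[0,0,0,0,0,1,1],[0,0,0,0,0,1,1]]' >/dev/null
python3 -m jog '[[0,0,0,0,0,1,1],[0,0,0,0,0,1,1],[0,0,0,0,0,0.7,1],[0,0,0,0,0,0.46,1],[0,0,0,0,0,0,1]]'
python3 - <<'E'
from h import *
p=json.load(open("pose.json"))["caddy"]; to([p[0],p[1],.125],p[2])
E
python3 -m jog '[[0,0,0,0,0,0,-1],[0,0,0,0,0,0,-1],[0,0,0,0,0,0,-1],[0,0,0,0,0,0,-1],[0,0,0,0,0,0,-1]]' 100
python3 -m jog '[[0,0,0,0,0,0,-1],[0,0,0,0,0,0,-1]]'
```

```text
t: 5.25
tool_pos: [0.4473, 0.0294, 0.1053]
tool_rot: [-1.916, -2.487, 0.002]
contact_force: [-0.0, 0.2, 0.9]
opening: 0.0853
grip_force: 0.0
t 5.25 grasp [0.4474 0.0294 0.124 ] q [-0.1  -0.27  2.13  0.    1.29 -0.36] F [-0.   0.2  0.9] open 0.0853 grip 0.0
turn/5deg [-0.03 -0.01 -0.  ] shift/30mm now-axes [ 0.00333333  0.02       -0.03333333] after-turn axes [ 0.    0.02 -0.03] world mm [0.6 0.2 1. ]
t: 5.88
tool_pos: [0.4481, 0.0291, 0.107]
tool_rot: [-1.917, -2.488, 0.001]
contact_force: [-3.4, -0.5, 4.3]
opening: 0.0104
grip_force: 98.5
t: 6.12
tool_pos: [0.4481, 0.0291, 0.107]
tool_rot: [-1.917, -2.488, 0.001]
contact_force: [-2.8, -0.6, 5.5]
opening: 0.0104
grip_force: 98.6
```

```bash
python3 -m jog '[[0,0,0,0,0,-0.3,-1],[0,0,0,0,0,-0.7,-1],[0,0,0,0,0,-1,-1],[0,0,0,0,0,-1,-1],[0,0,0,0,0,-1,-1]]' >/dev/null
python3 -m jog '[[0,0,0,0,0,-1,-1],[0,0,0,0,0,-1,-1],[0,0,0,0,0,-1,-1],[0,0,0,0,0,-0.5,-1],[0,0,0,0,0,0,-1]]'
python3 - <<'E'
from h import *
b=json.load(open("pose.json"))["box"]; P=place(b,[(.045,0,.35)])[0]; to(P,b[2])
E
```

```text
t: 7.38
tool_pos: [0.4485, 0.0292, 0.3319]
tool_rot: [1.917, 2.488, 0.001]
contact_force: [0.3, -0.2, -4.7]
opening: 0.0098
grip_force: 97.7
t 7.38 grasp [0.4485 0.0292 0.3506] q [-0.1  -0.42  1.86  0.    1.7  -0.36] F [ 0.3 -0.2 -4.7] open 0.0098 grip 97.7
turn/5deg [0.01 0.   1.38] shift/30mm now-axes [-12.45666667  -0.24666667   0.02666667] after-turn axes [-12.4    1.25   0.02] world mm [  88.1 -363.2   -0.6]
```

```bash
python3 -m jog '[[0,0,0.46,0,0,0,-1],[0,0,0.46,-0.3,0.03,0,-1],[0,0,0.46,-0.7,0.1,0,-1],[0,0,0,-0.9,0.1,0,-1],[0,0,0,-0.9,0.1,0,-1]]' >/dev/null
python3 -m jog '[[0,0,0,-0.9,0.1,0,-1],[0,0,0,-0.9,0.1,0,-1],[0,0,0,-0.9,0.1,0,-1],[0,0,0,-0.9,0.1,0,-1],[0,0,0,-0.9,0.1,0,-1]]' >/dev/null
python3 -m jog '[[0,0,0,-0.9,0.1,0,-1],[0,0,0,-0.9,0.1,0,-1],[0,0,0,-0.9,0.1,0,-1],[0,0,0,-0.9,0.1,0,-1],[0,0,0,-0.7,0.1,0,-1]]' >/dev/null
python3 -m jog '[[0,0,0,-0.5,0.05,0,-1],[0,0,0,-0.2,0.05,0,-1],[0,0,0,0,0,0,-1],[0,0,0,0,0,0,-1]]'
python3 - <<'E'
from h import *
b=json.load(open("pose.json"))["box"]; P=place(b,[(.045,0,.31)])[0]; to(P,b[2]); to(P,b[2],30); to(P,b[2],50)
im,c=cam("scene"); cv2.imwrite("pics/s2.png",im[:,:,::-1])
E
```

```text
t: 9.75
tool_pos: [0.5428, -0.3293, 0.3317]
tool_rot: [-2.063, -2.369, -0.0]
contact_force: [0.4, 1.2, -4.1]
opening: 0.0104
grip_force: 97.7
t 9.75 grasp [ 0.5428 -0.3293  0.3504] q [-0.66  0.04  1.46  0.    1.64 -0.8 ] F [ 0.4  1.2 -4.1] open 0.0104 grip 97.7
turn/5deg [ 0.   -0.    0.01] shift/30mm now-axes [-0.12666667 -0.22666667  1.34666667] after-turn axes [-0.13 -0.23  1.35] world mm [ -6.2  -4.7 -40.4]
t 9.75 grasp [ 0.5428 -0.3293  0.3504] q [-0.66  0.04  1.46  0.    1.64 -0.8 ] F [ 0.4  1.2 -4.1] open 0.0104 grip 97.7
turn/5deg [-6. -0.  0.] shift/30mm now-axes [-0.12666667 -0.22666667  1.34666667] after-turn axes [-0.13 -0.87  1.05] world mm [ -6.2  -4.7 -40.4]
t 9.75 grasp [ 0.5428 -0.3293  0.3504] q [-0.66  0.04  1.46  0.    1.64 -0.8 ] F [ 0.4  1.2 -4.1] open 0.0104 grip 97.7
turn/5deg [-10.  -0.   0.] shift/30mm now-axes [-0.12666667 -0.22666667  1.34666667] after-turn axes [-0.13 -1.18  0.69] world mm [ -6.2  -4.7 -40.4]
```

View pics/s2.png

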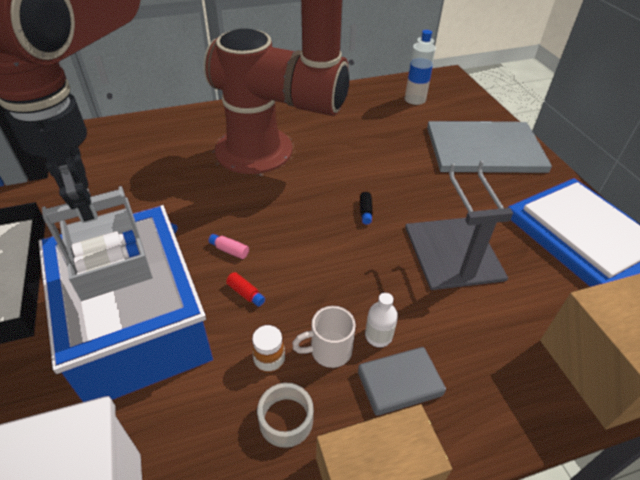

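The caddy is held over the cool box, around (100,250) in the scene view, with the bottles inside. I'll start tipping.

```bash
python3 -m jog '[[-0.5,0,0,0,0,0.5,-1],[-1,0,0,0,0,0.5,-1],[-1,0,0,0,0,0.3,-1],[-1,0,0,0,0,0,-1],[-0.5,0,0,0,0,0,-1]]'
python3 - <<'E'
from h import *
b=json.load(open("pose.json"))["box"]; P=place(b,[(.045,0,.31)])[0]; to(P,b[2],50)
E
```

```text
t: 10.42
tool_pos: [0.5437, -0.3291, 0.2923]
tool_rot: [1.897, 2.177, 0.384]
contact_force: [0.7, 0.2, -3.7]
opening: 0.0104
grip_force: 97.8
t 10.43 grasp [ 0.5373 -0.33    0.3099] q [-0.78 -0.11  1.7   0.28  1.34 -0.96] F [ 0.7  0.2 -3.7] open 0.0104 grip 97.8
turn/5deg [-6. -0. -0.] shift/30mm now-axes [-0.13 -0.04 -0.02] after-turn axes [-0.13 -0.02 -0.04] world mm [-0.8 -4.   0.1]
```

```bash
python3 -m jog '[[-1,0,0,-0.1,0,0,-1],[-1,0,0,0,0,0,-1],[-1,0,0,0,0,0,-1],[-1,0,0,0,0,0,-1],[-1,0,0,0,0,0,-1]]'
python3 -m jog '[[-1,0,0,0,0,0,-1],[0,0,0,0,0,0,-1],[0,0,0,0,0,0,-1],[0,0,0,0,0,0,-1],[0,0,0,0,0,0,-1]]'
python3 -m jog '[[0,0,0,0,0,0,-1],[0,0,0,0,0,0,-1],[0,0,0,0,0,0,-1],[0,0,0,0,0,0,-1]]'
python3 - <<'E'
from h import *
b=json.load(open("pose.json"))["box"]; P=place(b,[(.045,0,.31)])[0]; to(P,b[2],50)
A=cam("scene")[0]; B=cam("top")[0]
k=lambda im,x,y,w,h: cv2.resize(im[y:y+h,x:x+w],(400,400))
cv2.imwrite("pics/s3.png",np.hstack([k(A,20,150,220,220),k(B,380,150,200,200)])[:,:,::-1])
E
```

```text
t: 11.05
tool_pos: [0.5446, -0.3321, 0.2929]
tool_rot: [1.648, 1.895, 0.785]
contact_force: [0.1, -0.4, -3.9]
opening: 0.0104
grip_force: 98.7
t: 11.68
tool_pos: [0.5454, -0.3327, 0.2933]
tool_rot: [1.597, 1.835, 0.855]
contact_force: [0.3, -0.4, -1.6]
opening: 0.0103
grip_force: 98.8
t: 12.18
tool_pos: [0.5449, -0.3327, 0.2926]
tool_rot: [1.598, 1.834, 0.855]
contact_force: [-0.1, -0.2, -1.2]
opening: 0.0101
grip_force: 98.8
t 12.18 grasp [ 0.5307 -0.3347  0.3046] q [-0.98 -0.25  1.96  0.86  1.14 -1.38] F [-0.1 -0.2 -1.2] open 0.0101 grip 98.8
turn/5deg [-0.  0. -0.] shift/30mm now-axes [-0.00666667  0.26333333  0.03333333] after-turn axes [-0.01  0.26  0.03] world mm [5.8 0.6 5.4]
```

View pics/s3.png

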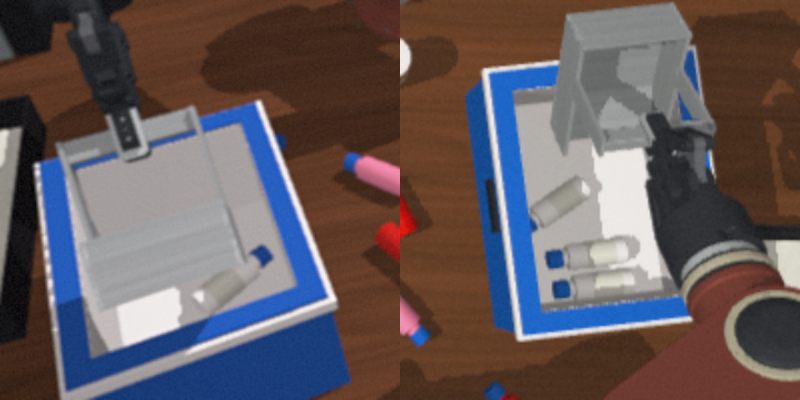

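All three bottles (two parallel, one askew) lie in the cool box, and the caddy is empty. I'll set the caddy level and lift it.

```bash
python3 -m jog '[[0.5,0,0,0,0,0,-1],[1,0,0,0,0,0,-1],[1,0,0,0,0,0,-1],[1,0,0,0,0,0,-1],[1,0,0,0,0,0,-1]]' >/dev/null
python3 -m jog '[[1,0,0,0,0,0,-1],[1,0,0,0,0,0,-1],[1,0,0,0,0,0,-1],[1,0,0,0,0,0,-1],[1,0,0,0,0,0,-1]]' >/dev/null
python3 -m jog '[[0.5,0,0,0,0,-0.5,-1],[0,0,0,0,0,-1,-1],[0,0,0,0,0,-0.5,-1],[0,0,0,0,0,0,-1],[0,0,0,0,0,0,-1]]'
python3 - <<'E'
from h import *
d=json.load(open("pose.json")); s=d["stand"]; P=place(s,[(-.012-.17,0,.36)])[0]; print(P); to(P,s[2])
A,c=cam("scene"); w,cw=cam("wrist"); x,_=cam("top")
cv2.imwrite("pics/w4.png",w[:,:,::-1]); cv2.imwrite("pics/s4.png",A[:,:,::-1]); cv2.imwrite("pics/t4.png",x[:,:,::-1])
E
```

```text
t: 14.15
tool_pos: [0.544, -0.3326, 0.3512]
tool_rot: [-2.063, -2.367, -0.0]
contact_force: [-0.1, 0.6, -1.9]
opening: 0.0102
grip_force: 98.8
[0.32569999 0.36725384 0.36      ]
t 14.15 grasp [ 0.544  -0.3326  0.3699] q [-0.67  0.04  1.43  0.    1.67 -0.8 ] F [-0.1  0.6 -1.9] open 0.0102 grip 98.8
turn/5deg [-0.01 -0.02  3.29] shift/30mm now-axes [24.10333333 -4.01666667  0.37      ] after-turn axes [ 21.98 -10.69   0.33] world mm [-218.3  699.9   -9.9]
```

View pics/s4.png

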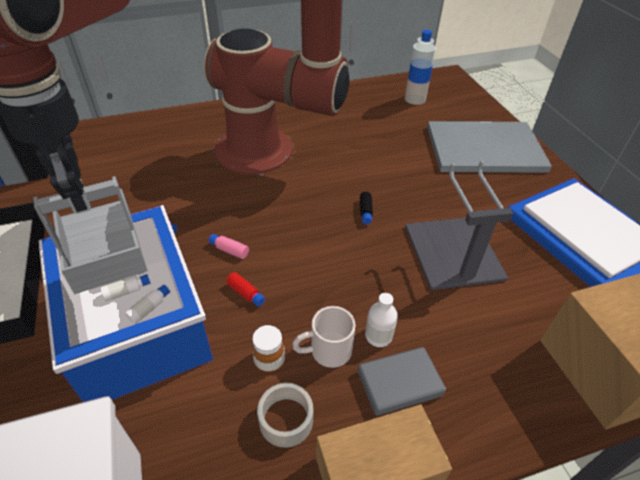

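```bash
python3 -m jog '[[0,0,1,0,0,0,-1],[0,0,1,0,0,0,-1],[0,0,1,0.3,-0.15,0,-1],[0,0,0.29,0.6,-0.3,0,-1],[0,0,0,0.95,-0.46,0,-1]]' >/dev/null
python3 -m jog '[[0,0,0,0.95,-0.46,0,-1],[0,0,0,0.95,-0.46,0,-1],[0,0,0,0.95,-0.46,0,-1],[0,0,0,0.95,-0.46,0,-1],[0,0,0,0.95,-0.46,0,-1]]' >/dev/null
python3 -m jog '[[0,0,0,0.95,-0.46,0,-1],[0,0,0,0.95,-0.46,0,-1],[0,0,0,0.95,-0.46,0,-1],[0,0,0,0.95,-0.46,0,-1],[0,0,0,0.95,-0.46,0,-1]]' >/dev/null
python3 -m jog '[[0,0,0,0.95,-0.46,0,-1],[0,0,0,0.95,-0.46,0,-1],[0,0,0,0.95,-0.46,0,-1],[0,0,0,0.95,-0.46,0,-1],[0,0,0,0.95,-0.46,0,-1]]' >/dev/null
python3 -m jog '[[0,0,0,0.95,-0.46,0,-1],[0,0,0,0.95,-0.46,0,-1],[0,0,0,0.95,-0.46,0,-1],[0,0,0,0.7,-0.4,0,-1],[0,0,0,0,0,0,-1]]'
python3 - <<'E'
from h import *
d=json.load(open("pose.json")); s=d["stand"]; P=place(s,[(-.012-.17,0,.238)])[0]; to(P,s[2])
A,c=cam("scene"); x,T=cam("top")
o=status.get_obs(); g=np.array(o["tool_pos"])+[0,0,.0187]
C=[(0,y,z) for y in(-.048,.048) for z in (.009,-.009)]+[(.054,y,-.073) for y in(-.052,.052)]+[(.054,y,-.125) for y in(-.052,.052)]
q=place([g[0],g[1],s[2]],C); q[:,2]+=g[2]
pr=[(-.047,y,.214) for y in(.03,-.03)]+[(.058,y,.19) for y in(.03,-.03)]; pr=place(s,pr)
ims=[]
for im,cc in((A,c),(x,T)):
    im=im.copy()
    for p,col in [(q,(255,0,0)),(pr,(0,255,0))]:
        for u in proj(cc,p): cv2.circle(im,tuple(int(round(v*16)) for v in u),16,col,1,cv2.LINE_AA,4)
    ims.append(im)
k=lambda im,x,y,w,h: cv2.resize(im[y:y+h,x:x+w],(400,500),interpolation=cv2.INTER_CUBIC)
cv2.imwrite("pics/s5.png",np.hstack([k(ims[0],380,60,160,200),k(ims[1],90,170,160,200)])[:,:,::-1])
E
```

```text
t: 17.42
tool_pos: [0.3454, 0.2932, 0.3518]
tool_rot: [-2.378, -2.052, 0.002]
contact_force: [-0.2, 0.2, -2.4]
opening: 0.0101
grip_force: 98.7
t 17.43 grasp [0.3455 0.2933 0.3705] q [ 0.54 -0.41  1.82  0.    1.73  0.69] F [-0.2  0.2 -2.4] open 0.0101 grip 98.7
turn/5deg [-0.01  0.01  0.04] shift/30mm now-axes [ 2.34666667 -1.01        4.41666667] after-turn axes [ 2.34 -1.02  4.42] world mm [ -19.8   74.  -132.5]
```

View pics/s5.png

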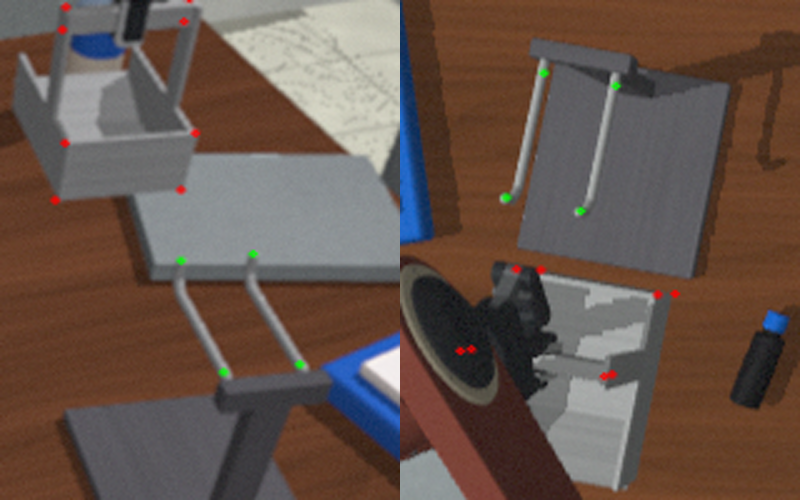

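The projected points land on the prongs and on the caddy's corners in both views, so the caddy has not shifted in the grip and the poses hold. I'll move in front of the hook and down.

```bash
python3 -m jog '[[0,0,0,0.8,-0.35,0,-1],[0,0,0,0.8,-0.35,0.3,-1],[0,0,0,0.74,-0.32,0.7,-1],[0,0,0,0,0,1,-1],[0,0,0,0,0,1,-1]]' >/dev/null
python3 -m jog '[[0,0,0,0,0,0.9,-1],[0,0,0,0,0,0.5,-1],[0,0,0,0,0,0,-1],[0,0,0,0,0,0,-1]]'
python3 - <<'E'
from h import *
d=json.load(open("pose.json")); s=d["stand"]
to(place(s,[(-.012-.17,0,.238)])[0],s[2]); to(place(s,[(-.012,0,.238)])[0],s[2])
E
```

```text
t: 18.65
tool_pos: [0.3272, 0.3667, 0.222]
tool_rot: [2.382, 2.048, 0.003]
contact_force: [0.3, -0.3, -2.2]
opening: 0.0103
grip_force: 98.6
t 18.65 grasp [0.3272 0.3666 0.2407] q [ 0.69 -0.27  1.93 -0.    1.48  0.84] F [ 0.3 -0.3 -2.2] open 0.0103 grip 98.6
turn/5deg [ 0.02 -0.02 -0.  ] shift/30mm now-axes [ 0.01333333 -0.05333333  0.09      ] after-turn axes [ 0.01 -0.05  0.09] world mm [-1.5  0.6 -2.7]
t 18.65 grasp [0.3272 0.3666 0.2407] q [ 0.69 -0.27  1.93 -0.    1.48  0.84] F [ 0.3 -0.3 -2.2] open 0.0103 grip 98.6
turn/5deg [ 0.02 -0.02 -0.  ] shift/30mm now-axes [0.01333333 5.61333333 0.1       ] after-turn axes [0.01 5.61 0.09] world mm [166.6 -24.8  -2.7]
```

```bash
python3 -m jog '[[0,0,0,0,0.4,0.09,-1],[0,0,0,0,0.6,0,-1],[0,0,0,0,0.6,0,-1],[0,0,0,0,0.6,0,-1],[0,0,0,0,0.6,0,-1]]'
python3 -m jog '[[0,0,0,0,0.6,0,-1],[0,0,0,0,0.6,0,-1],[0,0,0,0,0.6,0,-1],[0,0,0,0,0.5,0,-1],[0,0,0,0,0.4,0,-1]]'
python3 -m jog '[[0,0,0,0,0.1,0,-1],[0,0,0,0,0,0,-1],[0,0,0,0,0,0,-1]]'
python3 - <<'E'
from h import *
d=json.load(open("pose.json")); s=d["stand"]
to(place(s,[(-.012,0,.199)])[0],s[2])
A,c=cam("scene"); x,T=cam("top")
k=lambda im,x,y,w,h: cv2.resize(im[y:y+h,x:x+w],(400,500),interpolation=cv2.INTER_CUBIC)
cv2.imwrite("pics/s6.png",np.hstack([k(A,380,110,160,200),k(x,90,130,160,200)])[:,:,::-1])
E
```

```text
t: 19.27
tool_pos: [0.411, 0.3535, 0.2178]
tool_rot: [2.382, 2.048, -0.0]
contact_force: [-0.5, 1.4, -2.4]
opening: 0.0103
grip_force: 98.7
t: 19.9
tool_pos: [0.4906, 0.3416, 0.2178]
tool_rot: [-2.381, -2.049, 0.0]
contact_force: [-0.4, -0.4, -2.2]
opening: 0.0102
grip_force: 98.7
t: 20.27
tool_pos: [0.4921, 0.3415, 0.2179]
tool_rot: [-2.381, -2.05, 0.0]
contact_force: [0.1, 0.4, -2.6]
opening: 0.0102
grip_force: 98.7
t 20.27 grasp [0.4921 0.3415 0.2366] q [0.48 0.   1.69 0.   1.45 0.63] F [ 0.1  0.4 -2.6] open 0.0102 grip 98.7
turn/5deg [-0.   -0.    0.01] shift/30mm now-axes [0.01666667 0.05333333 1.25333333] after-turn axes [0.02 0.05 1.25] world mm [  1.7   0.3 -37.6]
```

View pics/s6.png

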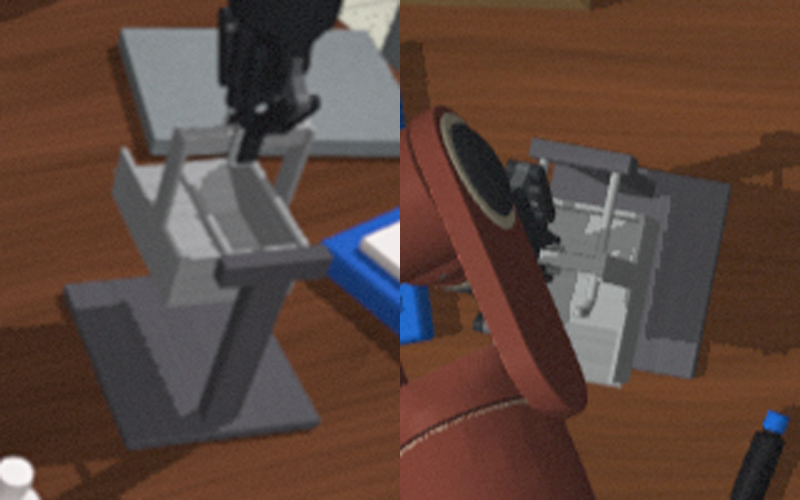

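The prongs now run through the window under the handle bar. I'll lower the caddy, watching the force.

```bash
python3 -m jog '[[0,0,0,0,0,0.4,-1],[0,0,0,0,0,0.4,-1],[0,0,0,0,0,0.25,-1],[0,0,0,0,0,0.1,-1],[0,0,0,0,0,0,-1]]'
python3 -m jog '[[0,0,0,0,0,0.07,-1],[0,0,0,0,0,0,-1],[0,0,0,0,0,0,-1]]'
python3 -c "
from h import *
d=json.load(open('pose.json')); s=d['stand']
to(place(s,[(-.012,0,.199)])[0],s[2])"
```

```text
t: 21.0
tool_pos: [0.4925, 0.3413, 0.1831]
tool_rot: [-2.381, -2.049, 0.001]
contact_force: [0.9, 0.4, -2.5]
opening: 0.01
grip_force: 98.7
t: 21.38
tool_pos: [0.4927, 0.3414, 0.1815]
tool_rot: [2.381, 2.049, 0.001]
contact_force: [0.5, 0.6, -1.6]
opening: 0.0103
grip_force: 98.7
t 21.38 grasp [0.4927 0.3414 0.2002] q [ 0.48  0.03  1.72 -0.    1.39  0.63] F [ 0.5  0.6 -1.6] open 0.0103 grip 98.7
turn/5deg [ 0.   -0.    0.01] shift/30mm now-axes [0.02       0.03333333 0.04      ] after-turn axes [0.02 0.03 0.04] world mm [ 1.1  0.4 -1.2]
```

```bash
python3 -m jog '[[0,0,0,0,0,0.05,-1],[0,0,0,0,0,0,-1],[0,0,0,0,0,0,-1]]'
python3 -m jog '[[0,0,0,0,0,0.05,-1],[0,0,0,0,0,0,-1],[0,0,0,0,0,0,-1]]'
```

```text
t: 21.75
tool_pos: [0.4928, 0.3415, 0.1809]
tool_rot: [2.381, 2.049, 0.001]
contact_force: [-1.7, -1.2, 4.4]
opening: 0.01
grip_force: 99.6
t: 22.12
tool_pos: [0.4929, 0.3416, 0.1808]
tool_rot: [2.381, 2.049, 0.002]
contact_force: [-4.8, -3.6, 9.9]
opening: 0.0101
grip_force: 100.7
```

The bar is seated: the force rose from −2 N to about +10 N. I'll ease off, then open gently.

```bash
python3 -m jog '[[0,0,0,0,0,-0.06,-1],[0,0,0,0,0,0,-1],[0,0,0,0,0,0,-1]]' 20
python3 -m jog '[[0,0,0,0,0,0,-0.6],[0,0,0,0,0,0,-0.4],[0,0,0,0,0,0,-0.2],[0,0,0,0,0,0,0],[0,0,0,0,0,0,0.1]]'
python3 -m jog '[[0,0,0,0,0,0,0.1],[0,0,0,0,0,0,0.1],[0,0,0,0,0,0,0.1],[0,0,0,0,0,0,0.1]]'
python3 - <<'E'
from h import *
A,c=cam("scene"); x,T=cam("top")
k=lambda im,x,y,w,h: cv2.resize(im[y:y+h,x:x+w],(400,500),interpolation=cv2.INTER_CUBIC)
cv2.imwrite("pics/s7.png",np.hstack([k(A,380,110,160,200),k(x,90,130,160,200)])[:,:,::-1])
E
```

```text
t: 22.5
tool_pos: [0.4929, 0.3415, 0.1808]
tool_rot: [2.381, 2.049, 0.001]
contact_force: [-2.6, -1.0, 5.1]
opening: 0.0101
grip_force: 99.7
t: 23.12
tool_pos: [0.4926, 0.3414, 0.18]
tool_rot: [-2.381, -2.049, 0.0]
contact_force: [0.6, -0.4, 0.8]
opening: 0.0466
grip_force: 0.0
t: 23.62
tool_pos: [0.4926, 0.3413, 0.1801]
tool_rot: [2.381, 2.049, 0.0]
contact_force: [-0.2, -0.2, 0.5]
opening: 0.0468
grip_force: 0.0
```

View pics/s7.png

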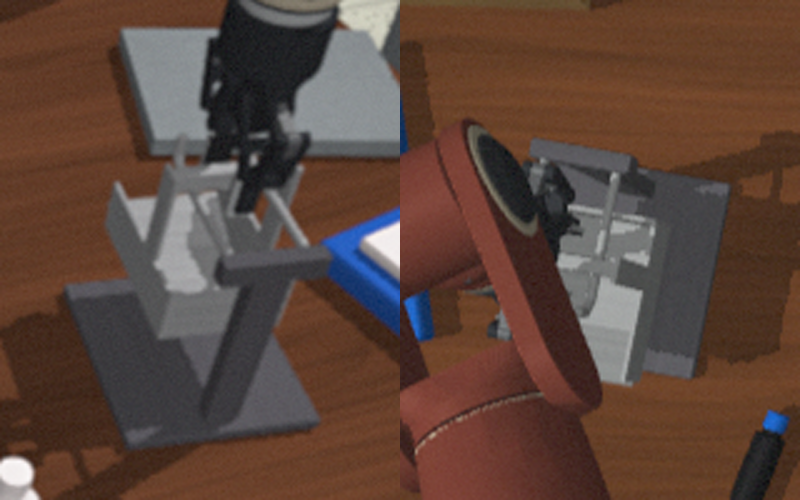

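The caddy hangs level on both prongs with the fingers open either side of the bar. I'll withdraw straight up.

```bash
python3 -m jog '[[0,0,0,0,0,-0.3,0.1],[0,0,0,0,0,-0.5,0.1],[0,0,0,0,0,-0.7,0.1],[0,0,0,0,0,-1,0.1],[0,0,0,0,0,-1,0.1]]'
python3 -m jog '[[0,0,0,0,0,-1,0.1],[0,0,0,0,0,-1,0.1],[0,0,0,0,-1,-0.5,0.1],[0,0,0,0,-1,0,0.1],[0,0,0,0,-1,0,0.1]]'
python3 -m jog '[[0,0,0,0,-1,0,0.1],[0,0,0,0,0,0,0.1],[0,0,0,0,0,0,0.1],[0,0,0,0,0,0,0.1],[0,0,0,0,0,0,0.1]]'
python3 - <<'E'
from h import *
A,c=cam("scene"); x,T=cam("top"); x2,_=cam("top")
print("frame diff",np.abs(x.astype(int)-x2).mean())
k=lambda im,x,y,w,h: cv2.resize(im[y:y+h,x:x+w],(400,500),interpolation=cv2.INTER_CUBIC)
cv2.imwrite("pics/s8.png",np.hstack([k(A,380,110,160,200),cv2.resize(x[140:360,90:570],(400,500*0+183+0)) if 0 else k(x,90,130,160,200)])[:,:,::-1])
E
```

```text
t: 24.35
tool_pos: [0.4928, 0.3415, 0.288]
tool_rot: [2.381, 2.049, 0.003]
contact_force: [0.8, 0.8, -0.2]
opening: 0.047
grip_force: 0.0
t: 24.98
tool_pos: [0.4029, 0.355, 0.3626]
tool_rot: [2.381, 2.049, 0.005]
contact_force: [0.0, 0.5, 0.5]
opening: 0.0467
grip_force: 0.0
t: 25.6
tool_pos: [0.3745, 0.3591, 0.3599]
tool_rot: [-2.382, -2.048, 0.001]
contact_force: [0.4, -0.0, -0.3]
opening: 0.0468
grip_force: 0.0
frame diff 2.243522135416667
```

View pics/s8.png

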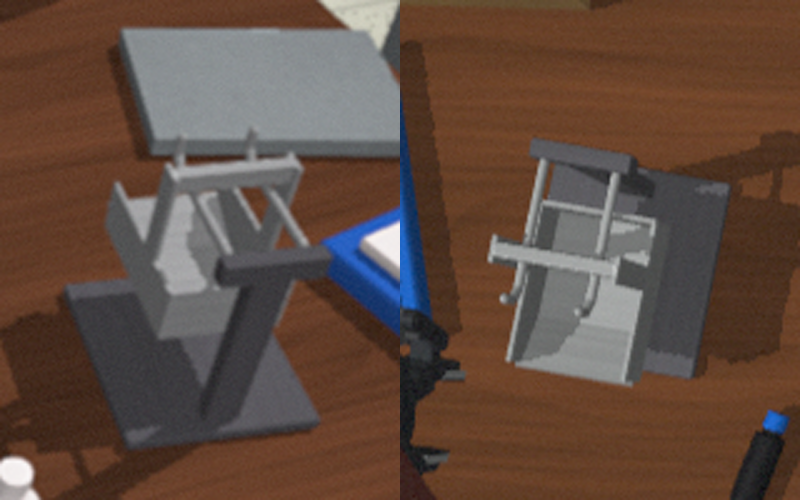

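The bar lies across both prongs, the caddy hangs level and the gripper is well clear. Handing the job in.

```bash
python3 -c "
from station import finish_job
print(finish_job())"
```

```text
the job is handed in; nothing more can be done
None
```

The job is handed in at about 26 s of the 61 s allowed: the last pictures show all three bottles in the cool box and the empty caddy hanging level on both prongs; no verdict came back.

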